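Clear the sloping polishing nest and seat the casting blank

ROBOT

A 6-joint arm with a two-finger parallel gripper is mounted at the origin on the work surface. World frame = base frame: x ahead of the robot, y to its left, z up, the work surface at z = 0. Lengths are in mm, angles in rad, forces in N, time in s.
With the tool pointing down it reaches from about 275 to 750 mm from the base axis. Payload 10.2 kg.
Tool frame: the origin (TCP) lies at the very end of the fingers, on their centre line; the grasp point (between the pads) lies 19 mm behind it; z points along the fingers, x is the direction in which the jaws open and shut, and the axes are right-handed (so a half turn about z gives the same grasp; the last joint's range is limited). The gripper opens to 88 mm and grips with 3 to 60 N. Pads are 18 mm wide; open, the fingers measure 123 mm over their backs; the gripper's body (75 mm by 187 mm) begins 45 mm behind the grasp point.
Start: joints at [1.008, 0.313, 1.498, -0, 1.331, -0.223], TCP at [174.995, 494.983, 238.72] pointing down, gripper open.
Joint ranges: [-2.94, 2.94], [-0.97, 2.17], [0.19, 2.56], [-1.23, 4.37], [0.02, 3.11], [-2.88, 2.88]. Speed limits (rad/s): [2.39, 2.39, 3.01, 3.14, 3.14, 3.14].

INTERFACE

Orientations are given as a unit quaternion [x, y, z, w].
In Python, from bench import ctrl, camera, calibration gives the robot as it stands. The module is installed in compiled form; this text tells all that it offers.
- The arm moves only by the tool servo_tool, never from a script. Its argument "deltas" is a list of rows, each a list of 7 numbers: the shift along the tool's x, y, z in m, then the turn, a rotation vector about the tool's x, y, z in rad, then the closure, from 0 (fully open) to 1 (shut). A call has 1 to 10 rows; each row shifts and turns the pose as measured when the row begins, along the tool's axes as they then stand; what a row does not reach is not made up. A row lasts 1/8 s, in which the tool goes at most 62.5 mm and 10.7 degrees, less where a joint would pass 70% of its speed; a pose out of reach is approached as far as the arm can. A call with a gripper value outside its range is refused whole. The fingers move at their own pace and stop on an object; the grip force is fixed at half the most. Time passes only in rows, so rows that do not move let the fingers close. It gives the time, the measured TCP pose, the force and the opening at its end, in the units of the state.
- ctrl.read_state(): the state, without advancing time (a new reading comes with each control period).
- camera(name): name is "side" or "top"; returns (picture, depth): 420x560x3 uint8, blue, green, red; 420x560 float32, mm along the optical axis (not along the pixel's ray), 0 where there is no reading.
- calibration(name): a dict with "vertical_fov" (degrees; the focal length in pixels is half the picture's height over the tangent of half this angle, whatever the lens; pixels are square), "cx", "cy" (the principal point, pixels), "R" (3x3) and "t" (3): a world point X has camera coordinates R X + t. Camera axes: x right, y down, z forward; pixel columns grow to the right and rows downward; lengths in mm; the calibration is good to about 2 mm. A picture is of the moment at which its call begins. calibration takes no time and is no camera call.
- ctrl.job_done(): hands the job in, once; it reports no verdict.
The state is a dict: "time": time; "qpos": joint angles; "joint_velocities": joint speeds; "joint_efforts": joint torques, N m; "eef_pos": TCP position; "orientation": TCP orientation; "force": force on the tool from outside, world axes, zero at the start; "moment": the same for the moment, N m; "opening": finger opening in mm.
Only numpy, scipy, OpenCV 4.12 (cv2) and the standard library are available. Lean on these libraries where they do the work, as an engineer would, in place of code of your own. Each camera call takes 0.05 s, during which the arm holds its last target. There are 200 camera calls.

TASK

Get the sloping polishing nest ready and load it: use the scraper block, not the fingers, to sweep the three brass sprue stubs along the channel and off its open end into the scrap tray, then stand the scraper upright on the bench clear of the fixture. Then seat the brass blank whose tongue matches the notch in the nest's end stop: flat on the nest floor, square between the rails, tongue in the notch and shoulder up against the stop, and let go. Leave the mirror-image blank and everything else on the bench where it is.

Things in the scene. Friction and masses are not known exactly. Their poses are not given: they have to be found in the camera images.
- fixture: Fixed dark steel stand carrying the sloping nest, with a scrap tray at its +y end. Origin: on the bench under the nest's origin; z up, x towards the nest's high side, y along the channel towards the tray. Footprint: x -65 to +65, y -58 to +184 mm. A thin black dust-extraction gooseneck rises at its back (x 70 to 110, y -65 to -25 mm) to 225 mm, its nozzle 190 mm up, looking at the nest.
- nest: Aluminium channel plate sloping 0.50 rad (29 degrees), low side towards the robot. Origin: on the channel floor, 60 mm above the bench, where the centre of the seated blank's underside belongs; z square to the floor, x up the slope, y along the channel. Floor y -56 to +72 mm, open at +72 over the tray. Rails 8 mm high at |x| 27.5 to 41.5 mm (channel 55 mm wide).
- stop (a point): Middle of the end stop's face at floor level (nest x 0, y -32, z 0 mm). The stop is 8 mm high and reaches from y -32 back to -56 mm; a notch for the tongue runs right through it from x -0.5 to +20.5 mm, floor level with the channel's.
- lip (a point): Middle of the open end edge of the channel floor (nest x 0, y 72, z 0 mm).
- tray (a point): Centre of the scrap tray's floor (fixture x 0, y 124 mm), 4 mm above the bench. The tray is open-topped, inside x -62 to +62, y 67 to 181 mm in the fixture's frame, walls 36 mm high (22 mm under the nest).
- scraper: Scraper block standing upright, 62 mm high: dark steel blade block 50 (x) x 18 (y) x 22 mm high, and on it a wooden handle 34 (x) x 16 (y) x 40 mm high. Origin: centre of its underside, z up. 0.15 kg.
- blank: Brass blank lying flat, the one that fits: body 52 (x) x 64 (y) x 20 mm high, with a tongue 18 mm wide, 16 mm long and 20 mm high out of its -y end, centred at x = +10 mm (off centre). Origin: centre of the body's underside (tongue not counted), z up. About 0.5 kg. Seated, its axes agree with the nest's.
- blank_tongue (a point): End of the matching blank's tongue (blank x +10, y -48, z +10 mm).
- other_blank: Mirror-image brass blank that does not fit: same sizes, but its tongue is centred at x = -10 mm. Origin: centre of the body's underside. Bystander.
- stub0: Brass sprue stub lying in the channel against its low rail, about 12 x 10 x 10 mm, 12 g. Origin: its centre.
- stub1: Brass sprue stub lying in the channel against its low rail, about 11 x 11 x 9 mm, 12 g. Origin: its centre.
- stub2: Brass sprue stub lying in the channel against its low rail, about 10 x 13 x 10 mm, 12 g. Origin: its centre.
- compound_bar: Reddish bar of polishing compound, 45 (x) x 95 (y) x 34 mm high, origin centre of underside. Bystander.
- buff: Grey cloth buffing wheel lying flat, 110 mm across, 25 mm high, origin centre of underside. Bystander.
- jar: White jar with a dark cap, 60 mm across, 110 mm high, close beside the nest's stop end, origin centre of underside. Bystander.
- spoon: Steel spoon lying behind the fixture, 180 mm long along its x. Bystander.

How it is judged:
By the outcome, as a careful person would: the job done as asked, in the order asked, and still so for the second after the job is handed in, with the robot touching nothing.
It also fails if it takes over 72 s, if anything falls off the work surface, if the arm or the gripper's body presses on something with over 40 N, if the wrist force passes 120 N, or if a joint passes its speed limit or range.

## Working session

There is one attempt and no reset: what is moved stays moved. The work goes in short steps, Python scripts to look and compute and a tool call to move; the robot and the scene stay as the last step left them, time stands still between calls to the robot, and variables do not carry over. Pictures are saved under pics/ and viewed, about 8 in all and at most 12, crops included, and the job is handed in when it is done.

Besides the shell and the picture viewer there is one more tool, called after "Call:" as a command line: name --pt "numbers of a row" for each row, then --argument value for the rest. servo_tool: Moves the arm, as the interface text tells. Its arguments: {"type":"object","properties":{"deltas":{"type":"array","items":{"type":"array","items":{"type":"number"}}}},"required":["deltas"]}

```bash
mkdir -p pics; ls; python3 - <<'E'
from bench import ctrl,camera,calibration
import cv2,numpy as np
s=ctrl.read_state();print(s)
for n in('side','top'):
    p,d=camera(n);c=calibration(n);print(n,c);np.savez(f'pics/{n}0.npz',p=p,d=d);cv2.imwrite(f'pics/{n}0.png',p)
    print(d.min(),d.max(),(d==0).mean())
E
```

```text
pics
{'time': 0.0, 'qpos': array([ 1.00761323e+00,  3.13419919e-01,  1.49841364e+00, -2.29894673e-05,
        1.33098125e+00, -2.23415772e-01]), 'joint_velocities': array([-2.00138199e-03, -7.12447018e-04,  2.33474460e-05,  3.03106087e-04,
        1.39347857e-03,  2.93920454e-04]), 'joint_efforts': array([-2.44903495e-04, -4.02213943e+01, -2.52265370e+01,  6.94266264e-02,
        3.52850184e-02, -9.04357353e-05]), 'eef_pos': array([174.86060816, 494.77299591, 238.18528224]), 'orientation': array([ 8.16474759e-01,  5.77380806e-01, -5.60434413e-04,  2.43826388e-04]), 'force': array([-0.1848388 , -0.38989991,  0.66161025]), 'moment': array([0.00200098, 0.04598741, 0.00468718]), 'opening': 88.45367179803122}
side {'vertical_fov': 56.65540899339362, 'cx': 277.99373845239876, 'cy': 211.68206861530524, 'R': array([[-0.84424151, -0.53593035, -0.0059103 ],
       [-0.42527991,  0.67656554, -0.60116227],
       [ 0.32617981, -0.50501261, -0.79910512]]), 't': array([498.84100911, 277.86006025, 672.512476  ])}
0.0 2421.847 0.0040391156462585035
top {'vertical_fov': 56.53334377394569, 'cx': 278.0536179457647, 'cy': 210.93811083438206, 'R': array([[ 0.02196998, -0.99955186, -0.02033246],
       [-0.98077755, -0.01760428, -0.19433344],
       [ 0.19388842,  0.02421112, -0.98072478]]), 't': array([-17.45116093, 589.05156626, 857.00291033])}
0.0 1797.2617 0.003873299319727891
```

View pics/side0.png

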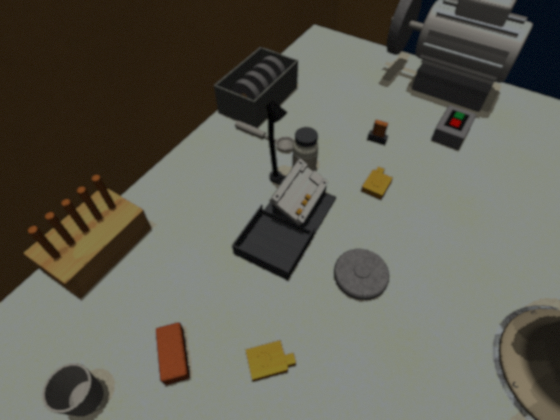

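View pics/top0.png

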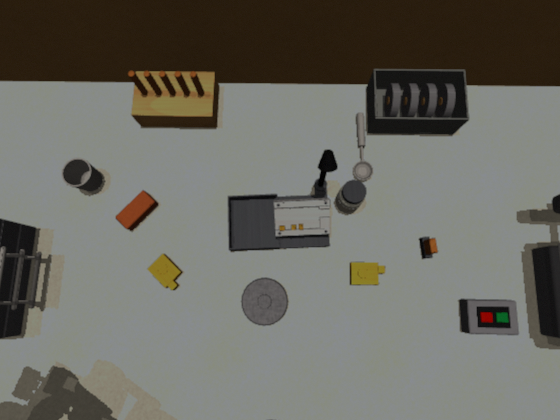

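Side: stubs at about (297–307, 198–212), scraper (380,132), blanks (377,182) and (270,360). Top: fixture (280,222), blanks (367,273) and (165,270), scraper (428,246).

```bash
cat > h.py <<'E'
import numpy as np,cv2
from bench import ctrl,camera,calibration
def K(n):
    c=calibration(n);return c,210/np.tan(np.radians(c['vertical_fov']/2))
def cloud(n,d):
    c,f=K(n);v,u=np.mgrid[:420,:560]
    P=np.stack([(u-c['cx'])/f*d,(v-c['cy'])/f*d,d],-1)
    return (P-c['t'])@c['R']
def ray(n,uv,z):
    c,f=K(n);uv=np.atleast_2d(uv).astype(float)
    D=np.c_[(uv-[c['cx'],c['cy']])/f,np.ones(len(uv))]@c['R'];C=-c['R'].T@c['t']
    return C+D*((z-C[2])/D[:,2])[:,None]
def proj(n,X):
    c,f=K(n);q=np.atleast_2d(X)@c['R'].T+c['t'];return q[:,:2]/q[:,2:]*f+[c['cx'],c['cy']]
E
python3 - <<'E'
from h import *
for n,tag in(('side',0),('top',0)):
    z=np.load(f'pics/{n}0.npz');p,d=z['p'],z['d'];P=cloud(n,d)
    hsv=cv2.cvtColor(p,cv2.COLOR_BGR2HSV)
    for nm,lo,hi in(('yel',(18,140,90),(35,255,255)),('orange',(3,120,50),(17,255,255))):
        m=cv2.inRange(hsv,lo,hi)
        k,l,st,ce=cv2.connectedComponentsWithStats(m)
        for i in range(1,k):
            if st[i,4]<8: continue
            q=P[l==i];
            r=cv2.minAreaRect(np.argwhere(l==i)[:,::-1].astype(np.float32))
            print(n,nm,st[i],ce[i].round(1),np.median(q,0).round(1),'zpct',np.percentile(q[:,2],[10,50,90]).round(1))
    print(n,'bench z',np.median(P[300:330,200:230,2]),P[380,250])
a=cv2.imread('pics/top0.png');b=cv2.imread('pics/side0.png')
f=lambda im,x,y,w,h,W,H:cv2.resize(np.clip(im[y:y+h,x:x+w]*1.6,0,255).astype(np.uint8),(W,H),interpolation=cv2.INTER_CUBIC)
o=np.vstack([np.hstack([f(a,220,180,120,80,450,300),f(a,340,230,100,86,350,300)]),np.hstack([f(b,230,150,120,100,360,300),f(b,240,330,67,50,220,300)[:, :220],f(a,140,250,60,82,220,300)])])
cv2.imwrite('pics/crop1.png',o)
E
```

```text
side yel [363 168  28  27 448] [377.3 181.7] [ 451.6 -212.4   20.6] zpct [19.  20.6 22.2]
side yel [ 91 191  10  10  26] [ 95.1 194.2] [934.6 187.1  70.6] zpct [ 69.2  70.6 118.3]
side yel [306 195   4   4  10] [307.7 196.3] [552.8 -59.5  59.4] zpct [57.8 59.4 61.8]
side yel [303 200   4   4  13] [304.5 201.6] [551.6 -43.7  58. ] zpct [56.1 58.  59.9]
side yel [ 82 203   8   8  12] [ 85.4 205.7] [900.2 224.9  88.6] zpct [ 70.6  88.6 123.8]
side yel [113 206   7   6   9] [116.1 208. ] [868.8 185.4  70.2] zpct [69.4 70.2 71.1]
side yel [ 76 209   5   4   8] [ 78.4 210.8] [927.  233.3  71.1] zpct [69.6 71.1 71.7]
side yel [297 209   4   5  14] [298.6 211.2] [548.4 -15.   58.3] zpct [56.8 58.3 62.6]
side yel [107 211   5   6   9] [109.1 212.8] [871.5 201.7  70.8] zpct [69.9 70.8 72.1]
side yel [131 212   9   9  11] [135.5 215.6] [821.4 177.9  69. ] zpct [67.5 69.  70. ]
side yel [ 64 215   8   4  12] [ 67.9 216.7] [933.7 256.5  71.3] zpct [ 70.1  71.3 125.9]
side yel [ 87 218  13   7  20] [ 93.7 221.2] [880.3 233.8  70.6] zpct [69.2 70.6 72.6]
side yel [ 61 221   4   5  11] [ 62.6 222.7]
[... 5523 characters left out ...]
5  97   2   6  10] [405.5  99.7] [ 874.1 -314.3   55.1] zpct [50.4 55.1 60.6]
top orange [440  97   3   7  12] [441.2  99.6] [ 874.6 -400.7   58.6] zpct [56.2 58.6 61.6]
top orange [423  98   2   6  10] [423.4 100.4] [ 872.6 -357.5   56.9] zpct [54.1 56.9 60.8]
top orange [150 116  39   1  39] [169. 116.] [820.8 267.2  64.2] zpct [62.6 64.2 67.1]
top orange [196 116   8   1   8] [199.5 116. ] [821.6 191.5  64.7] zpct [63.1 64.7 68.3]
top orange [116 191  39  38 687] [134.9 209.4] [591.6 341.9  33.8] zpct [31.6 33.8 36.1]
top orange [429 239   8  15  95] [432.5 245.5] [ 513.7 -358.3   61.5] zpct [58.5 61.5 63.8]
top bench z 0.18624235310992965 [ 2.03435090e+02  5.15348247e+01 -1.33869191e-01]
```

View pics/crop1.png

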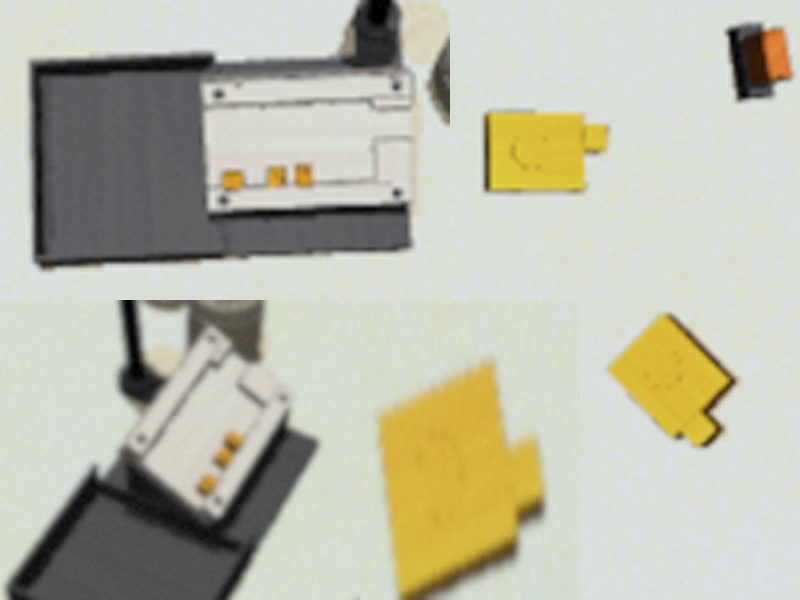

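Crop: blank at top view (367,273) has its tongue to −y, offset to +x, so it is the matching one. The (165,270) one is the mirror image. Stubs sit along the low rail, and the stop is on the −y side. Now I'll measure the poses.

```bash
cat > meas.py <<'E'
from h import *
def frames(n,k=6):
    F=[camera(n) for _ in range(k)]
    D=np.stack([f[1] for f in F]);D[D==0]=np.nan
    return np.mean([f[0] for f in F],0).astype(np.uint8),np.nan_to_num(np.nanmedian(D,0))
E
python3 - <<'E'
from meas import *
th=.5
for n in('top','side'):
    p,d=frames(n);np.savez(f'pics/{n}1.npz',p=p,d=d)
    P=cloud(n,d);hsv=cv2.cvtColor(p,cv2.COLOR_BGR2HSV)
    # nest: bright unsaturated, height>25
    box=(abs(P[...,0]-565)<70)&(abs(P[...,1]+45)<110)&(P[...,2]>30)&(P[...,2]<100)
    fl=box&(hsv[...,2]>90)&(hsv[...,1]<90)
    Q=P[fl]
    # plane fit by iterative least squares, floor= lower mode
    w=np.ones(len(Q),bool)
    A=np.c_[Q[:,:2],np.ones(len(Q))];co=np.linalg.lstsq(A,Q[:,2],rcond=None)[0]
    for it in range(15):
        r=(Q[:,2]-A@co)/np.sqrt(1+co[0]**2+co[1]**2)
        w=(r<2.5)&(r>-3.5) if it else r<1
        co=np.linalg.lstsq(A[w],Q[w,2],rcond=None)[0]
    r=(Q[:,2]-A@co)/np.sqrt(1+co[0]**2+co[1]**2)
    print(n,len(Q),'plane',co,'tilt',np.arctan(np.hypot(*co[:2])),'dir',np.degrees(np.arctan2(co[1],co[0])),np.histogram(r,bins=np.arange(-10,14,2)))
    for nm,sel in(('all',r>-4),('top',(r>5)&(r<11))):
        R_,_=cv2.Rodrigues(np.array([0,th,0]));L=Q[sel]@R_  # untilt approx later
        ez=np.array([-np.sin(th),0,np.cos(th)]);ex=np.array([np.cos(th),0,np.sin(th)])
        uv=np.c_[Q[sel]@ex,Q[sel][:,1]].astype(np.float32)
        rc=cv2.minAreaRect(uv);print(nm,sel.sum(),rc, 'n-height med',np.median(Q[sel]@ez))
    # blank A,B, scraper
    m=cv2.inRange(hsv,(18,130,70),(38,255,255))
    k,l,st,ce=cv2.connectedComponentsWithStats(m)
    for i in range(1,k):
        if st[i,4]>300 and P[l==i][:,0].mean()<600:
            c,_=cv2.findContours((l==i).astype(np.uint8),0,cv2.CHAIN_APPROX_NONE)
            W=ray(n,c[0][:,0,:],20)[:,:2].astype(np.float32)
            o=np.array(W);rc=cv2.minAreaRect(o)
            print('blank',ce[i],np.median(P[l==i][:,2]),rc)
    for nm,box2 in(('handle',(P[...,2]>55)),('blade',(P[...,2]>18)&(P[...,2]<28))):
        s=(abs(P[...,0]-514)<45)&(abs(P[...,1]+358)<45)&box2
        Q2=P[s][:,:2].astype(np.float32);print(nm,s.sum(),np.median(P[s][:,2]),cv2.minAreaRect(Q2))
    # gooseneck/jar
    for h0 in(80,120,160,180,200):
        s=(abs(P[...,0]-630)<80)&(abs(P[...,1]+100)<90)&(P[...,2]>h0)&(P[...,2]<h0+20)
        print('tall',h0,s.sum(),P[s].min(0).round() if s.any() else '',P[s].max(0).round() if s.any() else '')
E
```

```text
top 1843 plane [ 3.60232901e-01 -8.67006358e-03 -1.47687275e+02] tilt 0.34585408023113945 dir -1.378725165618037 (array([  0,   7,  70, 169, 327, 421, 328, 123,  14,  26, 108]), array([-10,  -8,  -6,  -4,  -2,   0,   2,   4,   6,   8,  10,  12]))
all 1744 ((535.9962158203125, -77.07809448242188), (83.24108123779297, 158.18386840820312), 3.1881613731384277) n-height med -221.7000003618007
top 126 ((549.8524169921875, -75.70643615722656), (67.53684997558594, 163.74111938476562), 12.126749992370605) n-height med -217.3785070129232
blank [164.73354232 271.32915361] 20.335132823971925 ((442.8204650878906, 257.8566589355469), (80.10556030273438, 51.33734893798828), 46.33995819091797)
blank [365.21269841 272.86825397] 20.110347715464087 ((450.4902038574219, -218.14996337890625), (48.886009216308594, 79.78629302978516), 1.1857026815414429)
handle 113 61.50881575628216 ((516.283447265625, -360.4156799316406), (33.026214599609375, 15.061042785644531), 6.717161178588867)
blade 80 21.85923220917828 ((516.8517456054688, -360.3333435058594), (49.98344802856445, 16.92031478881836), 6.20751333236694
[... 810 characters left out ...]
178665161133, 79.37136840820312), 1.2910270690917969)
blank [268.21648626 360.01582015] 20.061578229543922 ((441.7397155761719, 257.8359375), (76.9912109375, 51.64533615112305), 47.25267028808594)
handle 83 62.00483078403835 ((516.2998046875, -360.93359375), (32.83423614501953, 16.213300704956055), 3.549643039703369)
blade 81 22.53852726530604 ((516.5385131835938, -361.1816711425781), (48.882022857666016, 17.860685348510742), 5.423436641693115)
tall 80 524 [ 595. -189.   80.] [681. -10. 100.]
tall 120 48 [ 672. -111.  120.] [ 685. -103.  140.]
tall 160 41 [ 671. -111.  161.] [ 683. -103.  180.]
tall 180 47 [ 649. -105.  181.] [683. -90. 200.]
tall 200 233 [ 643. -123.  200.] [686. -92. 220.]
```

```bash
python3 - <<'E'
from h import *
from scipy.spatial.transform import Rotation as Ro
psi=np.radians(3.45);R=(Ro.from_euler('z',psi)*Ro.from_euler('y',-.5)).as_matrix()
O=np.array([468,-72,60.]) 
# initial origin: rail-top rect centre from side
ex=np.array([np.cos(.5),0,np.sin(.5)]);ez=np.array([-np.sin(.5),0,np.cos(.5)])
c=ex*535.4+np.array([0,-63.75,0])+ez*-215.8
O=c-R@[0,8,8];print('O guess',O)
for n in('side','top'):
    z=np.load(f'pics/{n}1.npz');p,d=z['p'],z['d'];P=cloud(n,d);L=(P-O)@R
    hsv=cv2.cvtColor(p,cv2.COLOR_BGR2HSV);br=(hsv[...,2]>90)&(hsv[...,1]<90)
    f=br&(abs(L[...,0]-5)<17)&(abs(L[...,1]-15)<42)&(abs(L[...,2])<5)
    q=L[f];A=np.c_[q[:,:2],np.ones(len(q))];co=np.linalg.lstsq(A,q[:,2],rcond=None)[0]
    print(n,'floor',len(q),np.median(q[:,2]),'slopes',co)
    t=br&(abs(L[...,0])<55)&(abs(L[...,1]-8)<80)&(abs(L[...,2]-8)<3)
    q=L[t];k,l=cv2.connectedComponents(t.astype(np.uint8))[:2]
    print('railtop z',np.median(q[:,2]),cv2.minAreaRect(q[:,:2].astype(np.float32)),np.percentile(q[:,0],[1,99]),np.percentile(q[:,1],[1,99]))
    s=t&(L[...,1]<-30)&(abs(L[...,0]+14)<10);print('stop y max',np.percentile(L[s][:,1],[50,95,99]))
    s=t&(abs(L[...,1]-25)<35);x=L[s][:,0]
    print('rail inner',np.percentile(x[x<0],[1,98]),np.percentile(x[x>0],[2,99]))
    m=cv2.inRange(hsv,(12,120,80),(38,255,255))&(box:=((abs(L[...,0])<35)&(abs(L[...,1])<75)).astype(np.uint8)*255)
    k,l,st,ce=cv2.connectedComponentsWithStats(m)
    for i in range(1,k):
        if st[i,4]>6:print('stub',np.percentile(L[l==i],[5,50,95],axis=0).round(1).tolist())
    # notch
    g=br&(abs(L[...,1]+46)<7)&(abs(L[...,0])<30)&(abs(L[...,2])<3);print('notch x',np.percentile(L[g][:,0],[5,50,95]) if g.any() else 0)
E
```

```text
O guess [577.62760808 -71.50469658  60.28145602]
side floor 496 0.2889308117948085 slopes [ 0.00189827 -0.00084613  0.2788318 ]
railtop z 8.207890923077409 ((-0.00298309326171875, 7.985164642333984), (83.25919342041016, 128.52113342285156), 0.3624945282936096) [-41.03763532  41.15547641] [-54.41969706  71.14852202]
stop y max [-43.03697764 -32.09136583 -31.5862879 ]
rail inner [-41.41376206 -16.84227717] [27.78665564 41.2978085 ]
stub [[-25.2, 11.2, 9.7], [-21.5, 14.2, 11.4], [-17.9, 16.3, 12.7]]
stub [[-26.1, 16.6, 1.0], [-22.1, 30.7, 9.7], [-18.9, 34.1, 12.0]]
stub [[-26.3, 52.8, 9.4], [-22.9, 57.9, 10.8], [-19.6, 61.3, 12.6]]
notch x [ 0.54734343  9.39270733 18.03300225]
top floor 497 -0.09035070868308823 slopes [-0.00207283  0.00085337 -0.12988639]
railtop z 7.859354960883631 ((-0.16024398803710938, 9.530643463134766), (83.2235107421875, 127.82545471191406), 0.15401284396648407) [-41.20277758  41.23479977] [-54.25042582  71.81749   ]
stop y max [-42.63182462 -31.14986509 -31.06459019]
rail inner [-41.76740826 -21.52159628] [27.66173331 41.33026175]
stub [[-27.0, 27.0, 8.1], [-21.4, 31.6, 9.6], [-17.4, 34.2, 11.6]]
stub [[-28.3, 11.1, 7.0], [-20.4, 15.3, 10.3], [-16.0, 17.9, 13.0]]
stub [[-29.1, 52.8, 7.1], [-22.4, 57.5, 10.1], [-18.4, 62.1, 12.7]]
notch x [ 0.3709805  10.19376828 17.72484253]
```

```bash
cat > plan.py <<'E'
from h import *
from scipy.spatial.transform import Rotation as Ro
PSI=np.radians(3.6)
NR=Ro.from_euler('z',PSI)*Ro.from_euler('y',-.5); NO=np.array([577.5,-70.9,60.2])
flip=Ro.from_euler('x',np.pi)
def down(yaw): return Ro.from_euler('z',yaw)*flip
def nest(x,y,z): return NO+NR.apply([x,y,z]), NR*flip
def rows(pos,rot,n,start=None,g=0,v=60):
    s=ctrl.read_state()
    p,r=start or (s['eef_pos'],Ro.from_quat(s['orientation']))
    rv=(r.inv()*rot).as_rotvec();dp=pos-p
    print('from',np.round(p,1),'dist',np.linalg.norm(dp).round(1),'rot',np.round(rv,3),'F',np.round(s['force'],1),'t',round(s['time'],2),'need',max(np.linalg.norm(dp)/v,np.linalg.norm(rv)/.18))
    for i in range(n):
        ri=r*Ro.from_rotvec(rv*i/n)
        # shift along axes at row start
        d=ri.inv().apply(dp/n)/1000
        print('[%s,%g]'%(','.join('%.4g'%round(q,4) for q in [*d,*(rv/n).round(3)]),g),end=',')
    print()
E
python3 -c "
from plan import *
rows(np.array([516.5,-361,130]),down(np.radians(5)),17)"
```

```text
from [175.  495.  238.7] dist 928.0 rot [0.    0.    1.144] F [0.2 0.1 0. ] t 0.7 need 15.466275583316095
[-0.0408,0.0357,0.0064,0,0,0.067,0],[-0.0383,0.0384,0.0064,0,0,0.067,0],[-0.0356,0.0409,0.0064,0,0,0.067,0],[-0.0328,0.0432,0.0064,0,0,0.067,0],[-0.0298,0.0453,0.0064,0,0,0.067,0],[-0.0267,0.0472,0.0064,0,0,0.067,0],[-0.0235,0.0489,0.0064,0,0,0.067,0],[-0.0201,0.0503,0.0064,0,0,0.067,0],[-0.0167,0.0516,0.0064,0,0,0.067,0],[-0.0132,0.0526,0.0064,0,0,0.067,0],[-0.0096,0.0533,0.0064,0,0,0.067,0],[-0.006,0.0539,0.0064,0,0,0.067,0],[-0.0024,0.0542,0.0064,0,0,0.067,0],[0.0013,0.0542,0.0064,0,0,0.067,0],[0.0049,0.054,0.0064,0,0,0.067,0],[0.0085,0.0535,0.0064,0,0,0.067,0],[0.0121,0.0528,0.0064,0,0,0.067,0],
```

Call:
servo_tool --pt "-0.041 0.036 0.006 0 0 0.067 0" --pt "-0.038 0.038 0.006 0 0 0.067 0" --pt "-0.036 0.041 0.006 0 0 0.067 0" --pt "-0.033 0.043 0.006 0 0 0.067 0" --pt "-0.03 0.045 0.006 0 0 0.067 0" --pt "-0.027 0.047 0.006 0 0 0.067 0" --pt "-0.0235 0.049 0.006 0 0 0.067 0" --pt "-0.02 0.05 0.006 0 0 0.067 0" --pt "-0.017 0.0515 0.006 0 0 0.067 0" --pt "-0.013 0.0525 0.006 0 0 0.067 0"

```text
time: 1.95
eef_pos: [376.3, -23.3, 178.6]
orientation: [0.963, 0.269, 0.004, 0.0]
force: [0.7, 1.0, 0.2]
opening: 88.0
```

```bash
python3 -c "
from plan import *
rows(np.array([516.5,-361,100]),down(np.radians(5)),9)"
```

```text
from [376.3 -23.3 178.6] dist 374.0 rot [ 0.001 -0.009  0.458] F [0.7 1.  0.2] t 1.95 need 6.233999983605015
[-0.0062,0.0401,0.0088,0,-0.001,0.051,0],[-0.0042,0.0404,0.0088,0,-0.001,0.051,0],[-0.0021,0.0406,0.0088,0,-0.001,0.051,0],[-0,0.0406,0.0088,0,-0.001,0.051,0],[0.0021,0.0406,0.0088,0,-0.001,0.051,0],[0.0041,0.0404,0.0088,0,-0.001,0.051,0],[0.0062,0.0401,0.0088,0,-0.001,0.051,0],[0.0082,0.0398,0.0088,0,-0.001,0.051,0],[0.0103,0.0393,0.0087,0,-0.001,0.051,0],
```

Call:
servo_tool --pt "-0.006 0.04 0.009 0 -0.001 0.051 0" --pt "-0.004 0.04 0.009 0 -0.001 0.051 0" --pt "-0.002 0.0405 0.009 0 -0.001 0.051 0" --pt "0 0.0405 0.009 0 -0.001 0.051 0" --pt "0.002 0.0405 0.009 0 -0.001 0.051 0" --pt "0.004 0.0405 0.009 0 -0.001 0.051 0" --pt "0.006 0.04 0.009 0 -0.001 0.051 0" --pt "0.008 0.04 0.009 0 -0.001 0.051 0" --pt "0.01 0.0395 0.009 0 -0.001 0.051 0" --pt "0 0 0 0 0 0 0"

```text
time: 3.2
eef_pos: [516.1, -377.8, 95.3]
orientation: [0.999, 0.032, 0.001, 0.001]
force: [0.7, -0.4, 0.0]
opening: 88.0
```

```bash
python3 -c "
from plan import *
rows(np.array([516.5,-361,25]),down(np.radians(5)),5)"
```

```text
from [ 516.1 -377.8   95.3] dist 72.3 rot [ 0.002 -0.002 -0.023] F [ 0.7 -0.4  0. ] t 3.2 need 1.2046642721325234
[0.0003,-0.0034,0.0141,0,-0,-0.005,0],[0.0003,-0.0034,0.0141,0,-0,-0.005,0],[0.0003,-0.0034,0.0141,0,-0,-0.005,0],[0.0003,-0.0034,0.0141,0,-0,-0.005,0],[0.0003,-0.0034,0.0141,0,-0,-0.005,0],
```

Call:
servo_tool --pt "0 -0.009 0 0 0 -0.012 0" --pt "0.0005 -0.008 0.003 0 0 -0.01 0" --pt "0 0 0.01 0 0 0 0" --pt "0 0 0.012 0 0 0 0" --pt "0 0 0.012 0 0 0 0" --pt "0 0 0.012 0 0 0 0" --pt "0 0 0.01 0 0 0 0" --pt "0 0 0 0 0 0 0"

```text
time: 4.2
eef_pos: [515.0, -356.7, 32.1]
orientation: [0.999, 0.045, 0.0, 0.0]
force: [-0.3, -0.1, 0.4]
opening: 87.9
```

```bash
python3 -c "
from plan import *
rows(np.array([516.5,-361,25]),down(np.radians(5)),2)"
```

```text
from [ 515.  -356.7   32.1] dist 8.5 rot [ 0.001 -0.001  0.004] F [-0.3 -0.1  0.4] t 4.2 need 0.141104599411464
[0.0006,0.0022,0.0036,0,-0,0.002,0],[0.0006,0.0022,0.0036,0,-0,0.002,0],
```

Call:
servo_tool --pt "0.001 0.003 0.004 0 0 0.004 0" --pt "0 0.001 0.002 0 0 0 0" --pt "0 0 0 0 0 0 0" --pt "0 0 0 0 0 0 1" --pt "0 0 0 0 0 0 1" --pt "0 0 0 0 0 0 1" --pt "0 0 0 0 0 0 1"

```text
time: 5.08
eef_pos: [517.0, -361.5, 27.0]
orientation: [0.999, 0.043, 0.001, 0.001]
force: [0.5, -0.5, -0.2]
opening: 50.3
```

Call:
servo_tool --pt "0 0 0 0 0 0 1" --pt "0 0 0 0 0 0 1" --pt "0 0 0 0 0 0 1" --pt "0 0 -0.01 0 0 0 1" --pt "0 0 -0.03 0 0 0 1" --pt "0 0 -0.04 0 0 0 1" --pt "0 0 -0.03 0 0 0 1" --pt "0 0 -0.01 0 0 0 1"

```text
time: 6.08
eef_pos: [516.0, -360.6, 151.0]
orientation: [0.999, 0.043, 0.0, 0.0]
force: [-0.2, -0.2, -1.4]
opening: 33.5
```

```bash
python3 -c "
from plan import *
rows(*nest(0,-15,90),9,g=1)"
```

```text
from [ 516.  -360.6  151. ] dist 272.9 rot [-0.006  0.499  0.023] F [-0.2 -0.2 -1.4] t 6.08 need 4.548914716059837
[0.0047,-0.0299,0.0013,-0.001,0.055,0.003,1],[0.0046,-0.0299,0.0015,-0.001,0.055,0.003,1],[0.0044,-0.0299,0.0018,-0.001,0.055,0.003,1],[0.0042,-0.03,0.002,-0.001,0.055,0.003,1],[0.004,-0.03,0.0022,-0.001,0.055,0.003,1],[0.0038,-0.03,0.0024,-0.001,0.055,0.003,1],[0.0036,-0.03,0.0026,-0.001,0.055,0.003,1],[0.0034,-0.03,0.0028,-0.001,0.055,0.003,1],[0.0032,-0.03,0.0029,-0.001,0.055,0.003,1],
```

Call:
servo_tool --pt "0.005 -0.033 0.001 0 0.055 0.003 1" --pt "0.0045 -0.036 0.0015 0 0.055 0.003 1" --pt "0.0045 -0.036 0.002 0 0.055 0.003 1" --pt "0.004 -0.036 0.002 0 0.055 0.003 1" --pt "0.004 -0.036 0.002 0 0.055 0.003 1" --pt "0.004 -0.033 0.0025 0 0.055 0.003 1" --pt "0.0035 -0.025 0.0025 0 0.055 0.003 1" --pt "0.0035 -0.015 0.003 0 0.05 0.002 1" --pt "0.003 -0.005 0.003 0 0.04 0 1" --pt "0 0 0 0 0 0 1"

```text
time: 7.32
eef_pos: [532.7, -93.1, 133.8]
orientation: [0.971, 0.029, 0.237, -0.013]
force: [0.8, 0.7, -1.5]
opening: 33.8
```

```bash
python3 -c "
from plan import *
rows(*nest(0,-15,90),1,g=1)
rows(*nest(0,-15,27),5,g=1)"
```

```text
from [532.7 -93.1 133.8] dist 7.5 rot [-0.01   0.02  -0.006] F [ 0.8  0.7 -1.5] t 7.33 need 0.127218475027717
[0.0051,-0.0044,-0.0033,-0.01,0.02,-0.006,1],
from [532.7 -93.1 133.8] dist 60.1 rot [-0.01   0.02  -0.006] F [ 0.8  0.7 -1.5] t 7.33 need 1.0016072081711502
[0.0013,-0.0008,0.0119,-0.002,0.004,-0.001,1],[0.0012,-0.0008,0.0119,-0.002,0.004,-0.001,1],[0.0012,-0.0008,0.0119,-0.002,0.004,-0.001,1],[0.0011,-0.0008,0.0119,-0.002,0.004,-0.001,1],[0.0011,-0.0008,0.0119,-0.002,0.004,-0.001,1],
```

Call:
servo_tool --pt "0.005 -0.0045 -0.003 -0.01 0.02 -0.006 1" --pt "0 0 0 0 0 0 1" --pt "0 0 0.01 0 0 0 1" --pt "0 0 0.015 0 0 0 1" --pt "0 0 0.015 0 0 0 1" --pt "0 0 0.006 0 0 0 1" --pt "0 0 0 0 0 0 1"

```text
time: 8.2
eef_pos: [559.1, -87.6, 94.7]
orientation: [0.969, 0.03, 0.246, -0.007]
force: [0.2, -0.5, -1.9]
opening: 33.4
```

```bash
python3 -c "
from plan import *
rows(*nest(0,-15,28),1,g=1)
s=ctrl.read_state();print(NR.inv().apply(s['eef_pos']-NO))"
```

```text
from [559.1 -87.6  94.7] dist 11.6 rot [ 0.001  0.002 -0.   ] F [ 0.2 -0.5 -1.9] t 8.2 need 0.19297583258038958
[0.0006,-0.0006,0.0116,0.001,0.002,-0,1],
[ -0.53132355 -15.55423809  39.55306602]
```

Call:
servo_tool --pt "0.0005 0 0.005 0 0.002 0 1" --pt "0 0 0.005 0 0 0 1" --pt "0 0 0.001 0 0 0 1" --pt "0 0 0 0 0 0 1"

```text
time: 8.7
eef_pos: [565.3, -87.5, 85.2]
orientation: [0.968, 0.03, 0.248, -0.007]
force: [-0.4, -0.2, -1.7]
opening: 33.7
```

```bash
python3 -c "
from plan import *
rows(*nest(0,-15,27.5),1,g=1)
s=ctrl.read_state();print(NR.inv().apply(s['eef_pos']-NO),NR.inv().apply(s['force']),s['moment'])
p,d=camera('side');cv2.imwrite('pics/s2.png',cv2.resize(p[130:270,220:400],None,fx=4,fy=4,interpolation=cv2.INTER_CUBIC))"
```

```text
from [565.3 -87.5  85.2] dist 1.2 rot [ 0.002 -0.001 -0.   ] F [-0.4 -0.2 -1.7] t 8.7 need 0.020026986425106086
[-0.0004,-0.0008,0.0008,0.002,-0.001,-0,1],
[  0.43854556 -15.77868584  28.30325265] [-1.18415346 -0.17357052 -1.27420359] [-0.11229884  0.4710287  -0.0239598 ]
```

View pics/s2.png

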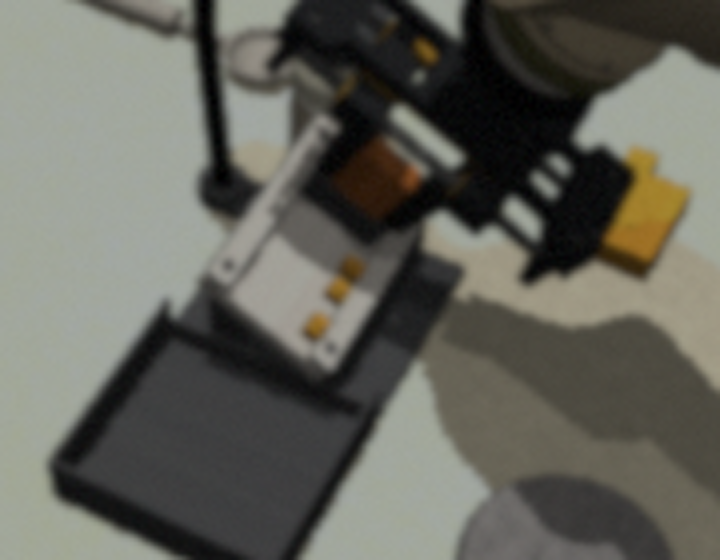

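The side view shows the blade in the channel between the rails, with the stubs ahead of it at crop (317–352, 265–325). Sweeping now.

Call:
servo_tool --pt "-0.0003 -0.006 0.0005 0 0 0 1" --pt "0 -0.01 0 0 0 0 1" --pt "0 -0.01 0 0 0 0 1" --pt "0 -0.01 0 0 0 0 1" --pt "0 -0.01 0 0 0 0 1" --pt "0 -0.01 0 0 0 0 1" --pt "0 -0.008 0 0 0 0 1"

```text
time: 9.62
eef_pos: [561.0, -18.9, 85.0]
orientation: [0.968, 0.03, 0.248, -0.007]
force: [0.0, 0.2, -1.6]
opening: 33.9
```

```bash
python3 -c "
from plan import *
rows(*nest(0,86,28),6,g=1)
s=ctrl.read_state();print(NR.inv().apply(s['eef_pos']-NO),NR.inv().apply(s['force']),s['moment'])"
```

```text
from [561.  -18.9  85. ] dist 33.1 rot [ 0.002 -0.002  0.   ] F [ 0.   0.2 -1.6] t 9.62 need 0.5509107970287592
[-0,-0.0055,0,0,-0,0,1],[-0,-0.0055,0,0,-0,0,1],[-0,-0.0055,0,0,-0,0,1],[-0,-0.0055,0,0,-0,0,1],[-0,-0.0055,0,0,-0,0,1],[-0,-0.0055,0,0,-0,0,1],
[ 0.27617306 52.94667571 28.10594699] [-0.75329047  0.14985253 -1.42272857] [-0.147004    0.44743342 -0.03893094]
```

Call:
servo_tool --pt "0 -0.007 0 0 0 0 1" --pt "0 -0.007 0 0 0 0 1" --pt "0 -0.007 0 0 0 0 1" --pt "0 -0.007 0 0 0 0 1" --pt "0 -0.005 0 0 0 0 1" --pt "0 0 0 0 0 0 1" --pt "0 0 0 0 0 0 1"

```text
time: 10.5
eef_pos: [558.8, 16.8, 84.9]
orientation: [0.968, 0.03, 0.248, -0.007]
force: [-0.6, 0.2, -1.7]
opening: 33.8
```

```bash
python3 -c "
from plan import *
s=ctrl.read_state();print(NR.inv().apply(s['eef_pos']-NO),s['force'])
p,d=camera('side');q,e=camera('top')
for n,I,D in(('side',p,d),('top',q,e)):
    P=cloud(n,D);L=NR.inv().apply((P-NO).reshape(-1,3)).reshape(P.shape)
    m=cv2.inRange(cv2.cvtColor(I,cv2.COLOR_BGR2HSV),(12,100,50),(38,255,255))
    k,l,st,ce=cv2.connectedComponentsWithStats(m)
    for i in range(1,k):
        c=np.median(P[l==i],0)
        if st[i,4]>4 and abs(c[0]-570)<110 and abs(c[1]+10)<150:print(n,st[i,4],ce[i].round(),c.round(),np.median(L[l==i],0).round())
cv2.imwrite('pics/s3.png',np.hstack([cv2.resize(p[150:290,220:340],None,fx=3.3,fy=3.3,interpolation=cv2.INTER_CUBIC),cv2.resize(q[160:300,210:330],None,fx=3.3,fy=3.3,interpolation=cv2.INTER_CUBIC)]))"
```

```text
[ 0.28157863 88.66123417 28.03055276] [-0.6268968   0.22419035 -1.65621609]
side 364 [333. 146.] [463.  58. 345.] [ 44. 136. 300.]
side 6 [338. 136.] [463.  50. 357.] [ 49. 128. 312.]
side 36 [302. 178.] [538.   1. 184.] [ 28.  74. 125.]
side 9 [280. 189.] [557.  43. 183.] [ 49. 115. 114.]
side 85 [295. 207.] [540.  19. 113.] [-1. 92. 62.]
side 48 [289. 232.] [552.  19.  23.] [-36.  91. -23.]
side 30 [302. 233.] [529.   2.  14.] [-60.  76. -21.]
top 5 [252. 213.] [560.  44. 181.] [ 49. 116. 110.]
top 37 [258. 221.] [542.  31. 188.] [ 37. 103. 124.]
top 29 [270. 224.] [544.   5. 177.] [ 25.  78. 116.]
top 13 [268. 236.] [502.   6. 269.] [ 38.  81. 217.]
top 159 [234. 251.] [467.  54. 349.] [ 50. 132. 304.]
top 5 [277. 239.] [496. -10. 269.] [ 32.  66. 219.]
```

View pics/s3.png

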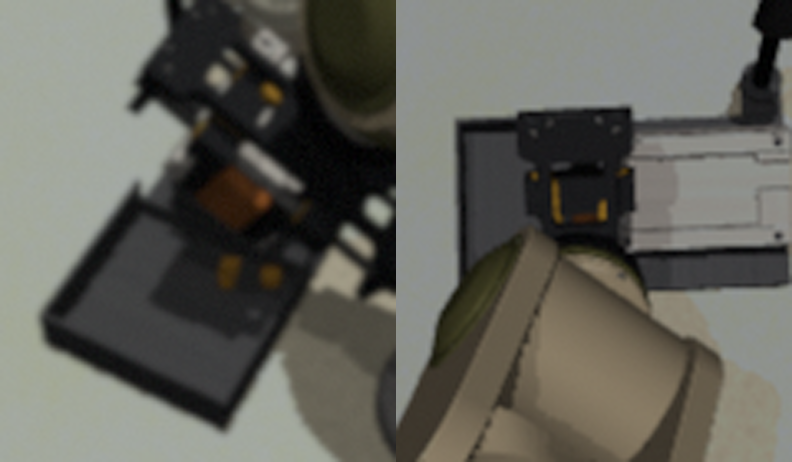

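The crop shows the channel clear in the top view and the brass stubs in the tray in the side view, at crop (228,272) and (270,275). Now I'll put the scraper back on its old spot.

```bash
python3 -c "
from plan import *
p,r=nest(0.3,88,88)
rows(np.array([516,-361,120]),down(np.radians(5)),12,start=(p,r),g=1)"
```

```text
from [530.1  14.3 137.6] dist 376.0 rot [ 0.006 -0.5   -0.024] F [-0.7  0.  -0.7] t 10.6 need 6.266175824136296
[-0.0035,0.0311,-0.0002,0.001,-0.042,-0.002,1],[-0.0035,0.0311,-0.0001,0.001,-0.042,-0.002,1],[-0.0036,0.0311,0,0.001,-0.042,-0.002,1],[-0.0036,0.0311,0.0002,0.001,-0.042,-0.002,1],[-0.0037,0.0311,0.0003,0.001,-0.042,-0.002,1],[-0.0037,0.0311,0.0005,0.001,-0.042,-0.002,1],[-0.0038,0.0311,0.0006,0.001,-0.042,-0.002,1],[-0.0038,0.0311,0.0007,0.001,-0.042,-0.002,1],[-0.0038,0.0311,0.0009,0.001,-0.042,-0.002,1],[-0.0039,0.0311,0.001,0.001,-0.042,-0.002,1],[-0.0039,0.0311,0.0012,0.001,-0.042,-0.002,1],[-0.0039,0.0311,0.0013,0.001,-0.042,-0.002,1],
```

Call:
servo_tool --pt "0 0 -0.015 0 0 0 1" --pt "0 0 -0.025 0 0 0 1" --pt "0 0 -0.02 0 0 0 1"

```text
time: 10.98
eef_pos: [528.9, 14.4, 137.5]
orientation: [0.969, 0.03, 0.247, -0.007]
force: [0.5, -0.3, -1.6]
opening: 33.4
```

Call:
servo_tool --pt "-0.004 0.035 0 0 -0.05 -0.002 1" --pt "-0.004 0.045 0 0 -0.05 -0.002 1" --pt "-0.0045 0.05 0 0 -0.055 -0.002 1" --pt "-0.005 0.05 0 0 -0.055 -0.002 1" --pt "-0.005 0.05 0 0 -0.055 -0.002 1" --pt "-0.005 0.05 0.001 0 -0.055 -0.002 1" --pt "-0.004 0.04 0.001 0 -0.05 -0.002 1" --pt "-0.003 0.025 0.001 0 -0.05 -0.002 1" --pt "-0.003 0.01 0.001 0 -0.04 -0.002 1" --pt "0 0 0 0 0 0 1"

```text
time: 12.22
eef_pos: [516.1, -356.5, 124.9]
orientation: [0.999, 0.038, 0.014, 0.003]
force: [0.2, 0.5, -0.8]
opening: 33.7
```

```bash
python3 -c "
from plan import *
rows(np.array([516,-361,120]),down(np.radians(5)),1,g=1)"
```

```text
from [ 516.1 -356.5  124.9] dist 6.6 rot [ 0.007 -0.028 -0.011] F [ 0.2  0.5 -0.8] t 12.22 need 0.17355130867637672
[-0.0006,0.0044,0.0049,0.007,-0.028,-0.011,1],
```

Call:
servo_tool --pt "0 0.004 0.01 0.007 -0.025 -0.01 1" --pt "0 0 0.02 0 0 0 1" --pt "0 0 0.025 0 0 0 1" --pt "0 0 0.02 0 0 0 1" --pt "0 0 0.01 0 0 0 1" --pt "0 0 0 0 0 0 1"

```text
time: 12.98
eef_pos: [517.1, -358.4, 35.4]
orientation: [0.999, 0.045, 0.0, -0.001]
force: [0.2, -0.7, -1.1]
opening: 33.8
```

```bash
python3 -c "
from plan import *
rows(np.array([516,-361,27]),down(np.radians(5)),1,g=1)"
```

```text
from [ 517.1 -358.4   35.4] dist 8.8 rot [-0.003 -0.001  0.003] F [ 0.2 -0.7 -1.1] t 12.97 need 0.147157652771485
[-0.0013,0.0025,0.0084,-0.003,-0.001,0.003,1],
```

Call:
servo_tool --pt "0 0 0.004 -0.003 0 0 1" --pt "0 0 0.003 0 0 0 1" --pt "0 0 0.001 0 0 0 1" --pt "0 0 0 0 0 0 1"

```text
time: 13.48
eef_pos: [517.9, -359.0, 28.9]
orientation: [0.999, 0.045, 0.002, 0.001]
force: [-0.0, -0.5, -2.3]
opening: 33.4
```

Call:
servo_tool --pt "0 0 0.001 0 0 0 1" --pt "0 0 0.001 0 0 0 1" --pt "0 0 0 0 0 0 1"

```text
time: 13.85
eef_pos: [518.0, -359.2, 27.1]
orientation: [0.999, 0.045, 0.002, 0.002]
force: [-0.9, 0.3, -1.7]
opening: 33.6
```

Call:
servo_tool --pt "0 0 0.0007 0 0 0 1" --pt "0 0 0 0 0 0 0" --pt "0 0 0 0 0 0 0" --pt "0 0 0 0 0 0 0" --pt "0 0 0 0 0 0 0" --pt "0 0 -0.015 0 0 0 0" --pt "0 0 -0.03 0 0 0 0" --pt "0 0 -0.03 0 0 0 0" --pt "0 0 -0.015 0 0 0 0"

```text
time: 14.98
eef_pos: [517.8, -359.1, 121.8]
orientation: [0.999, 0.045, 0.002, 0.002]
force: [-0.5, -0.7, -0.9]
opening: 88.2
```

```bash
python3 -c "
from plan import *
yaw=np.radians(1.2);b=np.array([450.6,-218.5,0])+8*np.array([-np.sin(yaw),np.cos(yaw),0]);print(b)
b=b-2*np.array([-np.sin(yaw),np.cos(yaw),0]);b[2]=70
rows(b,down(yaw),6)"
```

```text
[ 450.43246064 -210.50175453    0.        ]
from [ 517.8 -359.1  121.8] dist 169.4 rot [ 0.004 -0.004  0.069] F [-0.5 -0.7 -0.9] t 14.97 need 2.8236512795458637
[-0.009,-0.0254,0.0085,0.001,-0.001,0.012,0],[-0.0093,-0.0253,0.0085,0.001,-0.001,0.012,0],[-0.0096,-0.0252,0.0085,0.001,-0.001,0.012,0],[-0.0099,-0.025,0.0086,0.001,-0.001,0.012,0],[-0.0101,-0.0249,0.0086,0.001,-0.001,0.012,0],[-0.0104,-0.0248,0.0086,0.001,-0.001,0.012,0],
```

Call:
servo_tool --pt "-0.009 -0.02 0.005 0.001 -0.001 0.014 0" --pt "-0.012 -0.032 0.008 0.001 -0.001 0.014 0" --pt "-0.012 -0.035 0.01 0.001 -0.001 0.014 0" --pt "-0.012 -0.032 0.01 0.001 -0.001 0.014 0" --pt "-0.008 -0.018 0.008 0 0 0.01 0" --pt "-0.004 -0.008 0.005 0 0 0 0" --pt "0 0 0 0 0 0 0"

```text
time: 15.85
eef_pos: [450.7, -214.6, 76.4]
orientation: [1.0, 0.011, 0.002, 0.002]
force: [-0.3, -0.4, -0.2]
opening: 88.1
```

```bash
python3 -c "
from plan import *
rows(np.array([450.5,-212.5,11]),down(np.radians(1.2)),1)"
```

```text
from [ 450.7 -214.6   76.4] dist 65.5 rot [ 0.003 -0.003  0.001] F [-0.3 -0.4 -0.2] t 15.85 need 1.0912545883101992
[-0.0004,-0.0023,0.0654,0.003,-0.003,0.001,0],
```

Call:
servo_tool --pt "0 -0.001 0.01 0.003 -0.003 0 0" --pt "0 -0.001 0.018 0 0 0 0" --pt "0 0 0.018 0 0 0 0" --pt "0 0 0.01 0 0 0 0" --pt "0 0 0.004 0 0 0 0" --pt "0 0 0 0 0 0 0"

```text
time: 16.6
eef_pos: [452.4, -215.9, 13.8]
orientation: [1.0, 0.01, 0.001, 0.001]
force: [-0.8, -0.1, 0.3]
opening: 88.1
```

```bash
python3 -c "
from plan import *
rows(np.array([450.5,-212.5,11]),down(np.radians(1.2)),1)"
```

```text
from [ 452.4 -215.9   13.8] dist 4.8 rot [ 0.002 -0.002 -0.001] F [-0.8 -0.1  0.3] t 16.6 need 0.0801671381274454
[-0.0018,-0.0034,0.0028,0.002,-0.002,-0.001,0],
```

Call:
servo_tool --pt "-0.0015 -0.0035 0.002 0.002 -0.002 0 0" --pt "0 0 0.0005 0 0 0 0" --pt "0 0 0 0 0 0 1" --pt "0 0 0 0 0 0 1" --pt "0 0 0 0 0 0 1" --pt "0 0 0 0 0 0 1" --pt "0 0 0 0 0 0 1"

```text
time: 17.48
eef_pos: [451.4, -212.6, 12.4]
orientation: [1.0, 0.01, 0.001, 0.001]
force: [0.0, 0.2, 0.3]
opening: 51.3
```

```bash
python3 -c "
from plan import *
rows(np.array([450.5,-212.5,11]),down(np.radians(1.2)),1)
print(ctrl.read_state()['opening'])"
```

```text
from [ 451.4 -212.6   12.4] dist 1.7 rot [ 0.001 -0.002 -0.001] F [0.  0.2 0.3] t 17.48 need 0.028497973585597712
[-0.0009,-0.0001,0.0014,0.001,-0.002,-0.001,0],
51.315852249135375
```

Call:
servo_tool --pt "0 0 0 0 0 0 0.2" --pt "0 0 0 0 0 0 0.2" --pt "0 0 0.0015 0.001 -0.002 0 0.2" --pt "0 0 0.0003 0 0 0 0.2" --pt "0 0 0 0 0 0 1" --pt "0 0 0 0 0 0 1" --pt "0 0 0 0 0 0 1" --pt "0 0 0 0 0 0 1"

```text
time: 18.48
eef_pos: [451.4, -212.6, 10.4]
orientation: [1.0, 0.01, -0.0, 0.0]
force: [1.1, 0.8, 0.2]
opening: 51.4
```

Call:
servo_tool --pt "0 0 0 0 0 0 1" --pt "0 0 0 0 0 0 1" --pt "0 0 -0.01 0 0 0 1" --pt "0 0 -0.025 0 0 0 1" --pt "0 0 -0.03 0 0 0 1" --pt "0 0 -0.03 0 0 0 1" --pt "0 0 -0.01 0 0 0 1" --pt "0 0 0 0 0 0 1"

```text
time: 19.48
eef_pos: [449.3, -210.9, 117.4]
orientation: [1.0, 0.01, -0.003, -0.002]
force: [0.1, -1.1, -5.9]
opening: 51.6
```

```bash
python3 -c "
from plan import *
rows(*nest(0,18,65),8,g=1)"
```

```text
from [ 449.3 -210.9  117.4] dist 183.1 rot [ 0.006  0.506 -0.043] F [ 0.1 -1.1 -5.9] t 19.48 need 3.052357837554685
[0.0124,-0.0193,0,0.001,0.063,-0.005,1],[0.0125,-0.0192,0.0008,0.001,0.063,-0.005,1],[0.0125,-0.0191,0.0016,0.001,0.063,-0.005,1],[0.0125,-0.019,0.0024,0.001,0.063,-0.005,1],[0.0124,-0.019,0.0032,0.001,0.063,-0.005,1],[0.0123,-0.0189,0.004,0.001,0.063,-0.005,1],[0.0121,-0.0188,0.0048,0.001,0.063,-0.005,1],[0.0118,-0.0188,0.0056,0.001,0.063,-0.005,1],
```

Call:
servo_tool --pt "0.01 -0.016 0 0.001 0.055 -0.005 1" --pt "0.0125 -0.022 0.001 0.001 0.065 -0.005 1" --pt "0.0125 -0.022 0.0015 0.001 0.065 -0.005 1" --pt "0.0125 -0.022 0.0025 0.001 0.065 -0.005 1" --pt "0.0125 -0.022 0.003 0.001 0.065 -0.005 1" --pt "0.0125 -0.02 0.004 0.001 0.065 -0.005 1" --pt "0.012 -0.015 0.004 0.001 0.06 -0.005 1" --pt "0.008 -0.008 0.003 0 0.045 -0.005 1" --pt "0.003 -0.002 0 0 0.015 0 1" --pt "0 0 0 0 0 0 1"

```text
time: 20.72
eef_pos: [536.0, -50.4, 106.6]
orientation: [0.971, 0.027, 0.238, -0.015]
force: [-0.5, -0.7, -5.2]
opening: 51.8
```

```bash
python3 -c "
from plan import *
rows(*nest(0,18,65),1,g=1)
rows(*nest(0,18,35),1,g=1)"
```

```text
from [536.  -50.4 106.6] dist 14.8 rot [-0.012  0.018 -0.01 ] F [-0.5 -0.7 -5.2] t 20.73 need 0.2472650851711572
[0.013,0.0049,-0.0053,-0.012,0.018,-0.01,1],
from [536.  -50.4 106.6] dist 28.6 rot [-0.012  0.018 -0.01 ] F [-0.5 -0.7 -5.2] t 20.73 need 0.47652861427820187
[0.0135,0.0052,0.0247,-0.012,0.018,-0.01,1],
```

Call:
servo_tool --pt "0.006 0.0025 0 -0.006 0.01 -0.005 1" --pt "0.006 0.0025 0.004 -0.006 0.008 -0.005 1" --pt "0.001 0 0.008 0 0 0 1" --pt "0 0 0.008 0 0 0 1" --pt "0 0 0.003 0 0 0 1" --pt "0 0 0 0 0 0 1" --pt "0 0 0 0 0 0 1"

```text
time: 21.6
eef_pos: [560.1, -55.2, 90.6]
orientation: [0.969, 0.03, 0.247, -0.007]
force: [-0.3, -0.6, -4.9]
opening: 51.8
```

```bash
python3 -c "
from meas import *
from plan import *
rows(*nest(0,18,31),1,g=1)
s=ctrl.read_state();t=NR.inv().apply(s['eef_pos']-NO);print('tcp nest',t)
out=[]
for n in('side','top'):
    p,d=frames(n,4);P=cloud(n,d);L=NR.inv().apply((P-NO).reshape(-1,3)).reshape(P.shape)
    hsv=cv2.cvtColor(p,cv2.COLOR_BGR2HSV)
    m=(cv2.inRange(hsv,(12,100,50),(38,255,255))>0)&(abs(L[...,0])<45)&(abs(L[...,1]-10)<60)
    zt=t[2]-10.4+20
    tt=m&(abs(L[...,2]-zt)<4);q=L[tt]
    print(n,m.sum(),tt.sum(),'ztop exp',zt,np.median(q[:,2]) if len(q) else 0, np.percentile(q,[1,50,99],axis=0).round(1).tolist() if len(q) else '')
    b=(hsv[...,2]>80)&(hsv[...,1]<90)&(abs(L[...,2]-8)<3)&(abs(L[...,0])<46)&(abs(L[...,1]-8)<75);q=L[b];print('rails',len(q),np.percentile(q,[1,99],axis=0).round(1).tolist())
    u,v=proj(n,NO)[0].astype(int);out.append(cv2.resize(np.clip(p[v-50:v+50,u-65:u+65]*1.5,0,255).astype(np.uint8),(400,308),interpolation=cv2.INTER_CUBIC))
cv2.imwrite('pics/s4.png',np.hstack(out))"
```

```text
from [560.1 -55.2  90.6] dist 3.8 rot [ 0.001  0.001 -0.   ] F [-0.3 -0.6 -4.9] t 21.6 need 0.06323815429508352
[-0.0002,-0.0013,0.0036,0.001,0.001,-0,1],
tcp nest [ 0.20910214 16.75034143 34.57648721]
side 833 617 ztop exp 44.17648720592336 44.140396697418346 [[-24.5, -29.0, 41.1], [1.2, 20.1, 44.1], [26.2, 48.0, 45.8]]
rails 306 [[-40.5, -55.7, 5.4], [41.4, 71.9, 10.1]]
top 209 126 ztop exp 44.17648720592336 44.07885021405319 [[-17.7, -28.3, 42.0], [1.6, 11.8, 44.1], [18.2, 48.0, 45.8]]
rails 391 [[-41.1, -54.9, 5.8], [41.5, 72.4, 9.8]]
```

View pics/s4.png

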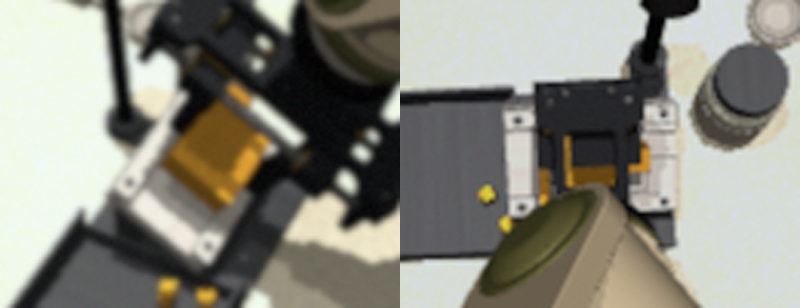

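The crops show the blank held level over the channel with its tongue pointing to the stop, and stubs visible in the tray at right-crop (487,193) and (506,225). Lowering.

Call:
servo_tool --pt "-0.0002 0 0.005 0.001 0.001 0 1" --pt "0 0 0.006 0 0 0 1" --pt "0 0 0.005 0 0 0 1" --pt "0 0 0.002 0 0 0 1" --pt "0 0 0 0 0 0 1"

```text
time: 22.62
eef_pos: [569.1, -54.7, 73.3]
orientation: [0.968, 0.03, 0.247, -0.008]
force: [0.1, 0.2, -4.8]
opening: 51.6
```

```bash
cat >> plan.py <<'E'
def st():
    s=ctrl.read_state();print('nest',NR.inv().apply(s['eef_pos']-NO).round(2),'Fn',NR.inv().apply(s['force']).round(1),'rot',(Ro.from_quat(s['orientation']).inv()*NR*flip).as_rotvec().round(4),s['moment'].round(2),s['opening'].round(1),s['time'])
E
python3 -c "from plan import *
st()"
```

```text
Traceback (most recent call last):
  File "plan.py", line 20, in st
    s=ctrl.read_state();print('nest',NR.inv().apply(s['eef_pos']-NO).round(2),'Fn',NR.inv().apply(s['force']).round(1),'rot',(Ro.from_quat(s['orientation']).inv()*NR*flip).as_rotvec().round(4),s['moment'].round(2),s['opening'].round(1),s['time'])
                                                                                                                                                                                                                      ^^^^^^^^^^^^^^^^^^
AttributeError: 'float' object has no attribute 'round'
```

```bash
sed -i "s/s\['opening'\].round(1)/round(s['opening'],1)/" plan.py; python3 -c "from plan import *
st()"
```

```text
nest [-0.17 16.74 14.98] Fn [-2.1  0.2 -4.3] rot [-0.0003  0.0001 -0.0002] [-0.09  0.76 -0.02] 51.6 22.625
```

Call:
servo_tool --pt "0.0002 0 0.002 0 0 0 1" --pt "0 0 0.0012 0 0 0 1" --pt "0 0 0.0005 0 0 0 1" --pt "0 0 0 0 0 0 1"

```text
time: 23.12
eef_pos: [571.3, -54.6, 70.2]
orientation: [0.968, 0.03, 0.247, -0.008]
force: [-0.0, 0.0, -5.7]
opening: 51.5
```

```bash
python3 -c "from plan import *
st()"
```

```text
nest [ 0.25 16.67 11.24] Fn [-2.8  0.  -5. ] rot [-0.0001 -0.0004 -0.0002] [-0.1   0.73  0.03] 51.5 23.125
```

Call:
servo_tool --pt "0 0.003 0 0 0 0 1" --pt "0 0.004 0 0 0 0 1" --pt "0 0.003 0 0 0 0 1" --pt "0 0.002 0 0 0 0 1" --pt "0 0 0 0 0 0 1"

```text
time: 23.75
eef_pos: [572.1, -67.7, 70.3]
orientation: [0.968, 0.03, 0.248, -0.008]
force: [-0.6, 0.7, -6.1]
opening: 51.8
```

```bash
python3 -c "from plan import *
st()"
```

```text
nest [ 0.26  3.52 11.33] Fn [-3.4  0.8 -5.1] rot [ 0.0003 -0.0005 -0.0004] [-0.14  0.8  -0.01] 51.8 23.75
```

Call:
servo_tool --pt "0 0.0015 0 0 0 0 1" --pt "0 0.0015 0 0 0 0 1" --pt "0 0.001 0 0 0 0 1" --pt "0 0 0 0 0 0 1"

```text
time: 24.25
eef_pos: [572.1, -70.4, 70.3]
orientation: [0.968, 0.031, 0.247, -0.009]
force: [0.1, 1.0, -5.7]
opening: 51.8
```

```bash
python3 -c "from plan import *
st()"
```

```text
nest [ 0.2   0.79 11.45] Fn [-2.5  1.  -5.1] rot [-0.0026  0.0003  0.001 ] [-0.06  0.75  0.01] 51.8 24.25
```

Call:
servo_tool --pt "0 0.001 0 0 0 0 1" --pt "0 0.001 0 0 0 0 1" --pt "0 0.001 0 0 0 0 1"

```text
time: 24.62
eef_pos: [572.0, -70.8, 70.5]
orientation: [0.969, 0.033, 0.246, -0.011]
force: [0.5, 7.5, -2.5]
opening: 51.4
```

```bash
python3 -c "from plan import *
st()"
```

```text
nest [ 0.07  0.46 11.65] Fn [-0.4  7.5 -2.7] rot [-0.0082  0.0018  0.0033] [0.91 0.39 0.76] 51.4 24.625
```

Call:
servo_tool --pt "0 -0.0008 0 -0.008 0.002 0.003 1" --pt "0 0 0.0005 0 0 0 1" --pt "0 0 0.0003 0 0 0 1" --pt "0 0 0 0 0 0 1"

```text
time: 25.12
eef_pos: [572.4, -70.4, 69.8]
orientation: [0.968, 0.03, 0.248, -0.007]
force: [-0.6, 2.3, -5.0]
opening: 51.8
```

```bash
cat > chk.py <<'E'
from meas import *
from plan import *
import sys
st();out=[]
for n in('side','top'):
    p,d=frames(n,4);P=cloud(n,d);L=NR.inv().apply((P-NO).reshape(-1,3)).reshape(P.shape)
    hsv=cv2.cvtColor(p,cv2.COLOR_BGR2HSV)
    m=(cv2.inRange(hsv,(12,100,50),(38,255,255))>0)&(abs(L[...,0])<35)&(abs(L[...,1]+2)<60)&(L[...,2]>-5)&(L[...,2]<35)
    q=L[m];tp=q[abs(q[:,2]-20)<3.5]
    A=np.c_[tp[:,:2],np.ones(len(tp))]
    print(n,len(q),len(tp),np.percentile(tp,[1,50,99],axis=0).round(1).tolist(),'plane',np.linalg.lstsq(A,tp[:,2],rcond=None)[0].round(3))
    if len(tp)>200: print(cv2.minAreaRect(tp[:,:2].astype(np.float32)))
    b=(hsv[...,2]>80)&(hsv[...,1]<90)&(abs(L[...,2]-8)<3)&(abs(L[...,0])<46)&(abs(L[...,1]-8)<75);q=L[b];print('rails',len(q),np.percentile(q,[1,99],axis=0).round(1).tolist())
    u,v=proj(n,NO)[0].astype(int);out.append(cv2.resize(np.clip(p[v-50:v+50,u-65:u+65]*1.5,0,255).astype(np.uint8),(400,308),interpolation=cv2.INTER_CUBIC))
cv2.imwrite('pics/%s.png'%sys.argv[1],np.hstack(out))
E
python3 chk.py s5
```

```text
nest [ 0.18  0.8  10.81] Fn [-2.8  2.3 -4.1] rot [ 0.001  -0.0006 -0.0001] [0.2  0.72 0.2 ] 51.8 25.125
side 676 576 [[-24.6, -45.3, 17.0], [1.5, 3.8, 20.4], [25.8, 32.0, 21.9]] plane [-2.0000e-03 -6.0000e-03  2.0332e+01]
((-2.6469154357910156, -5.591636657714844), (80.08277893066406, 53.215065002441406), 83.27545166015625)
rails 363 [[-41.1, -55.3, 6.0], [41.5, 71.5, 9.6]]
top 132 119 [[-15.9, -44.4, 18.4], [2.3, -1.1, 20.2], [18.8, 33.1, 22.2]] plane [-7.0000e-03 -2.0000e-03  2.0195e+01]
rails 314 [[-41.2, -54.9, 5.6], [41.3, 72.5, 10.0]]
```

View pics/s5.png

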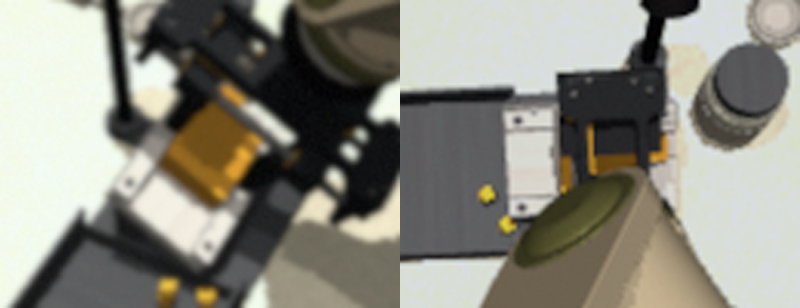

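Both views put the blank's +y face at about y = 32 in the nest frame, so the shoulder is at the stop and the tongue is in the notch. Setting it down and releasing.

Call:
servo_tool --pt "0 0.0003 0.0005 0 0 0 1" --pt "0 0.0002 0.0005 0 0 0 1" --pt "0 0 0.0003 0 0 0 1"

```text
time: 25.9
eef_pos: [572.4, -70.4, 69.7]
orientation: [0.968, 0.031, 0.248, -0.008]
force: [-4.7, 0.3, -0.9]
opening: 51.9
```

```bash
python3 -c "from plan import *
st()"
```

```text
nest [ 0.16  0.82 10.77] Fn [-4.5  0.6  1.4] rot [-0.0002 -0.0007  0.0007] [-0.01  1.15 -0.01] 51.9 25.9
```

Call:
servo_tool --pt "0 0 0 0 0 0 0" --pt "0 0 0 0 0 0 0" --pt "0 0 0 0 0 0 0" --pt "0 0 0 0 0 0 0" --pt "0 0 -0.015 0 0 0 0" --pt "0 0 -0.03 0 0 0 0" --pt "0 0 -0.04 0 0 0 0" --pt "0 0 -0.04 0 0 0 0" --pt "-0.03 0 -0.04 0 0 0 0" --pt "-0.03 0 -0.02 0 0 0 0"

```text
time: 27.15
eef_pos: [427.7, -80.1, 212.0]
orientation: [0.967, 0.031, 0.251, -0.004]
force: [-0.0, 0.5, 0.4]
opening: 88.1
```

```bash
python3 -c "
from plan import *
st();rows(np.array([300,-330,280]),down(0),9)"
```

```text
nest [-5.8980e+01  1.8000e-01  2.0519e+02] Fn [0.2 0.5 0.4] rot [ 0.0075 -0.0074  0.0032] [-0.07  0.27 -0.02] 88.1 27.15
from [427.7 -80.1 212. ] dist 288.7 rot [-0.008 -0.508  0.063] F [-0.   0.5  0.4] t 27.15 need 4.811668871938718
[-0.0103,0.0269,-0.0141,-0.001,-0.056,0.007,0],[-0.0109,0.027,-0.0135,-0.001,-0.056,0.007,0],[-0.0115,0.0271,-0.0129,-0.001,-0.056,0.007,0],[-0.012,0.0272,-0.0122,-0.001,-0.056,0.007,0],[-0.0125,0.0273,-0.0115,-0.001,-0.056,0.007,0],[-0.0129,0.0274,-0.0107,-0.001,-0.056,0.007,0],[-0.0133,0.0275,-0.01,-0.001,-0.056,0.007,0],[-0.0136,0.0276,-0.0092,-0.001,-0.056,0.007,0],[-0.0139,0.0277,-0.0084,-0.001,-0.056,0.007,0],
```

Call:
servo_tool --pt "-0.01 0.03 -0.014 0 -0.056 0.007 0" --pt "-0.011 0.03 -0.013 0 -0.056 0.007 0" --pt "-0.0115 0.03 -0.013 0 -0.056 0.007 0" --pt "-0.012 0.03 -0.012 0 -0.056 0.007 0" --pt "-0.012 0.03 -0.011 0 -0.056 0.007 0" --pt "-0.013 0.03 -0.01 0 -0.056 0.007 0" --pt "-0.013 0.025 -0.01 0 -0.056 0.007 0" --pt "-0.01 0.015 -0.008 0 -0.056 0.007 0" --pt "-0.005 0.005 -0.004 0 -0.05 0 0" --pt "0 0 0 0 0 0 0"

```text
time: 28.4
eef_pos: [302.0, -314.3, 284.2]
orientation: [1.0, -0.002, -0.004, 0.003]
force: [0.1, -0.4, 0.2]
opening: 88.2
```

```bash
cat >> chk.py <<'E'
    k,l,s_,ce=cv2.connectedComponentsWithStats(cv2.inRange(hsv,(12,90,50),(38,255,255)))
    for i in range(1,k):
        c=np.median(P[l==i],0)
        if s_[i,4]>4 and 480<c[0]<660 and -10<c[1]<130: print('stub',s_[i,4],ce[i].round(1),c.round(1),np.percentile(P[l==i][:,2],[5,95]).round(1))
    s=(abs(P[...,0]-518)<40)&(abs(P[...,1]+359)<40)&(P[...,2]>55);print('scraper top',s.sum(),np.median(P[s],0).round(1))
    T=p[v-50:v+60,u-115:u+65];out[-1]=cv2.resize(np.clip(T*1.5,0,255).astype(np.uint8),(400,244),interpolation=cv2.INTER_CUBIC)
    cv2.imwrite('pics/%s_%s_full.png'%(sys.argv[1],n),p)
cv2.imwrite('pics/%s.png'%sys.argv[1],np.hstack(out))
E
python3 chk.py s6
```

```text
File "chk.py", line 16
    k,l,s_,ce=cv2.connectedComponentsWithStats(cv2.inRange(hsv,(12,90,50),(38,255,255)))
IndentationError: unexpected indent
```

```bash
sed -i "15d" chk.py; python3 chk.py s6
```

```text
nest [-147.28 -225.6   335.76] Fn [ 0.2 -0.4  0.1] rot [ 0.0217  0.5076 -0.0647] [-0.06  0.06  0.02] 88.2 28.4
side 746 646 [[-26.7, -44.7, 17.4], [0.6, 0.2, 20.3], [24.3, 32.3, 21.8]] plane [-2.0000e-03 -5.0000e-03  2.0287e+01]
((-1.3378524780273438, -7.288272857666016), (52.12198257446289, 79.77835845947266), 0.45561304688453674)
rails 662 [[-41.0, -55.4, 5.9], [41.5, 71.3, 9.6]]
stub 58 [288.8 231. ] [553.2  18.3  22.4] [ 3.9 28.8]
stub 47 [301.6 232.8] [530.1   0.7  13.1] [ 4.2 14.7]
scraper top 85 [ 518.1 -355.7   61.9]
top 745 663 [[-26.6, -44.2, 17.3], [1.4, -0.9, 19.9], [24.4, 32.7, 21.8]] plane [-8.0000e-03  2.0000e-03  1.9908e+01]
((-1.4520301818847656, -5.518791198730469), (77.34671783447266, 53.135799407958984), 88.86469268798828)
rails 686 [[-41.2, -54.8, 5.7], [41.4, 71.4, 9.8]]
stub 28 [267.5 228.6] [552.2  19.6  27.5] [ 3.8 29.1]
stub 29 [274.3 238.6] [529.7   3.7  13.3] [ 3.2 15.1]
scraper top 113 [ 518.2 -357.4   61.5]
```

View pics/s6.png

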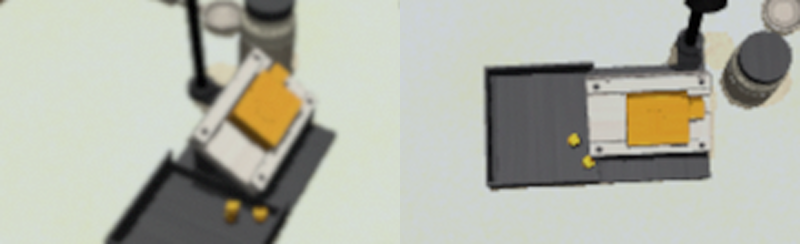

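The crop shows the blank seated with its tongue in the notch (right crop, about (695,107)), the channel empty and the stubs in the tray. I'll run one check of the bystanders against the first frame, then hand in.

```bash
python3 - <<'E'
from h import *
for n in('side','top'):
    a=np.load(f'pics/{n}1.npz');d0=a['d'];p=cv2.imread(f'pics/s6_{n}_full.png')
    df=cv2.GaussianBlur(cv2.absdiff(a['p'],p),(5,5),0).max(2)>25
    k,l,s,c=cv2.connectedComponentsWithStats(df.astype(np.uint8));P=cloud(n,d0)
    print(n,[(c[i].round().tolist(),int(s[i,4]),np.median(P[l==i],0).round().tolist()) for i in range(1,k) if s[i,4]>12])
    hsv=cv2.cvtColor(p,cv2.COLOR_BGR2HSV);m=cv2.inRange(hsv,(18,130,70),(38,255,255))
    k,l,s,c=cv2.connectedComponentsWithStats(m);print([(c[i].round(1).tolist(),int(s[i,4])) for i in range(1,k) if s[i,4]>10 and P[l==i][:,0].mean()<780])
E
```

```text
side [([497.0, 32.0], 1928, [368.0, -639.0, 212.0]), ([535.0, 92.0], 16, [174.0, -1176.0, -211.0]), ([484.0, 292.0], 30460, [157.0, -75.0, 0.0]), ([386.0, 134.0], 65, [500.0, -366.0, 22.0]), ([305.0, 186.0], 851, [574.0, -80.0, 60.0]), ([377.0, 184.0], 762, [452.0, -208.0, 20.0]), ([298.0, 211.0], 57, [550.0, -15.0, 55.0]), ([289.0, 231.0], 53, [559.0, 4.0, 4.0]), ([302.0, 232.0], 40, [533.0, -4.0, 5.0]), ([539.0, 345.0], 1587, [70.0, 11.0, 51.0]), ([500.0, 341.0], 31, [113.0, 9.0, 6.0]), ([518.0, 418.0], 28, [56.0, 118.0, -0.0]), ([549.0, 418.0], 65, [19.0, 97.0, 12.0])]
[([305.2, 184.2], 651), ([289.1, 229.8], 32), ([301.5, 233.0], 29), ([268.2, 360.1], 1210)]
top [([308.0, 218.0], 831, [574.0, -75.0, 59.0]), ([282.0, 228.0], 43, [550.0, -16.0, 56.0]), ([268.0, 228.0], 26, [555.0, 20.0, 4.0]), ([274.0, 238.0], 26, [532.0, 4.0, 4.0]), ([420.0, 246.0], 66, [520.0, -350.0, -0.0]), ([430.0, 242.0], 25, [525.0, -353.0, 56.0]), ([434.0, 251.0], 49, [502.0, -366.0, 59.0]), ([365.0, 273.0], 794, [453.0, -212.0, 20.0]), ([502.0, 374.0], 10229, [223.0, -520.0, 0.0]), ([298.0, 380.0], 14712, [197.0, -75.0, 0.0]), ([486.0, 317.0], 162, [360.0, -473.0, 52.0]), ([59.0, 396.0], 3751, [156.0, 493.0, 1.0])]
[([306.9, 218.7], 718), ([267.9, 228.7], 22), ([274.3, 238.7], 21), ([164.7, 271.3], 638)]
```

```bash
python3 -c "
from bench import ctrl
print(ctrl.job_done(),ctrl.read_state()['time'])"
```

```text
the job is handed in; nothing more can be done
the job is handed in; nothing more can be done
```

I swept the stubs into the tray with the scraper, stood it back upright, and seated the matching blank in the nest. The job was handed in at about 29 s of the 72 s allowed, with the arm parked clear.

**Last checks, from both cameras:**
- **Stubs:** The channel is clear. Only two brass blobs show in the tray. One reaches 29 mm high, so I read it as two stubs stacked, but I never saw all three apart.
- **Scraper:** It stands upright on the bench within a few mm of where it started, top at 62 mm, well clear of the fixture.
- **Blank:** It lies flat, with its top about 20 mm above the floor all over, and the tongue is in the notch. The shoulder met the stop at 7.5 N when I pushed it in; the back face is still at about 32.5 mm, against 32 mm nominal.
    - After release it slid about 1.4 mm downhill and now lies against the low rail, still within the channel's clearance.
    - The two views' rough squareness figures disagreed slightly, at 0.5 and about -1 degree, which I put down to noise.
- **Bystanders:** The mirror-image blank has not moved. The before-and-after pictures differ only at the work itself and at patches I put down to the arm and its shadow.

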